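Hang the box grater on the safety hook behind its drop keeper

TASK

Hang the box grater on the hanger stand's peg: push the slot of its handle onto the peg so that it lifts the orange flap, far enough in for the flap to drop shut behind it. Still holding it, lower it gently until the peg carries its weight, then draw it gently back towards the peg's tip against the closed flap to check that it holds, and let go so that it hangs there. Do not force anything (the hook takes no more than 18 N, about three times the grater's weight) and leave the bowl, the garlic and the mug where they are.

Things in the scene. Friction and masses are not known exactly. Their poses are not given: they have to be found in the camera images.
- grater_grip (a point): Centre of the slot in the grater's black handle tab, 143 mm above the grater's underside; axes as grater. Tab: 44 mm wide (y), 8 mm thick (x), from 110 to 165 mm high; grip it here across its width. The slot goes through the tab along x: 18 mm wide (y), 30 mm high (from 128 to 158 mm), with a 7 mm bar over it.
- grater: Loose steel box grater with black plastic trim, heavy, 0.5 to 0.72 kg, 165 mm tall, standing on the worktop. Origin: centre of its underside; z up, y along the tab's width, x through the slot. Body 80 (y) x 48 (x) mm and 110 mm tall, the handle tab above it. Front and back are alike.
- stand: Fixed hanger stand. Origin on the worktop below the middle of the post's front face; z up, x level, from the peg's tip into the post. Base 150 x 130 x 14 mm, post 208 mm high. A grey carrier clamped on the post holds the peg and, above it, two level arms (27 mm over both) with the flap's hinge; undersides 24 mm over the peg's top, tops 32 mm. Hook and flap take at most 18 N.
- peg_tip (a point): Nominal free end of the peg, on its axis, 85 mm in front of the post and 180 mm above the worktop; axes as the stand (+x along the peg to the post). The carrier's height was set by hand: the real peg is up to 4 mm higher or lower, which is not measured. Peg: 10 mm round, level, last 5 mm narrower.
- keeper (a joint): Angle (rad) of the orange gravity flap (15 x 26 mm, 3 mm thick, 50 g), hinged 15 mm inward of the tip, 33 mm above the peg's axis; its lower edge is 2 mm over the peg. 0 = hangs shut, stopped outwards; up to 1.4 = swung inward and up. It falls shut once the tab's middle is some 45 mm or more behind the tip; at 61 mm the grater's body meets the post.
- bowl: Bystander: small white patterned bowl, 115 mm wide, 51 mm tall; origin at its underside.
- garlic: Bystander: garlic bulb, 60 mm wide, 58 mm tall; origin at its underside.
- mug: Bystander: white and green mug, 78 x 116 mm, 101 mm tall; origin at its underside.
Things that resemble listed ones, but are neither listed nor needed, are in the scene too. What is shaped like the grater but purple is not meant.

How it is judged:
On the way, in this order (a step that is already met when the one before it is completed fails the run):
1. the grater's handle, on the peg, lifts the flap (value of joint keeper above 0.4 rad and contact force between grater and keeper above 0.05 N and x of grater_grip in the frame of peg_tip above 0.01 m), for 0.05 s.
2. the flap has dropped shut behind the handle, and the peg carries the grater (over 2 N) while it is still held (value of joint keeper below 0.12 rad and x of grater_grip in the frame of peg_tip above 0.018 m and contact force between grater and hook above 2 N and contact force between the fingers and grater above 1 N), for 0.15 s.
3. the held grater is drawn outwards against the closed flap (over 2 N) (contact force between grater and keeper above 2 N and value of joint keeper below 0.12 rad and x of grater_grip in the frame of peg_tip above 0.015 m and contact force between the fingers and grater above 1 N), for 0.1 s.
At the end, for the whole second after the job is handed in: The grater hangs by its slot, released, at rest, tilted under 0.2 rad: tab 17 to 75 mm behind the nominal peg tip, within 9 mm sideways, slot centre 2 to 18 mm below the nominal peg axis; the flap is shut (under 0.12 rad) in front of it (value of joint keeper below 0.12 rad and x of grater_grip in the frame of peg_tip between 0.017 and 0.075 m and y of grater_grip in the frame of peg_tip between -0.009 and 0.009 m and z of grater_grip in the frame of peg_tip between -0.018 and -0.002 m and angle between grater_grip's own z axis and vertical below 0.2 rad and linear speed of grater below 0.05 m/s and contact force between the fingers and grater below 0.1 N); the robot touches nothing.
It fails at once if grater and stand (hook and flap included) press on each other with more than 18 N (contact force between grater and stand above 18 N).
It fails at once if the robot presses on the stand with more than 18 N (contact force between the arm and stand above 18 N).
It fails at once if the bowl is moved by more than 30 mm (distance of bowl from where it was at the start of the episode above 0.03 m).
It fails at once if the garlic is moved by more than 30 mm (distance of garlic from where it was at the start of the episode above 0.03 m).
It fails at once if the mug is moved by more than 30 mm (distance of mug from where it was at the start of the episode above 0.03 m).
It also fails if it takes over 50 s, if anything falls off the work surface, if the arm or the gripper's body presses on something with over 40 N, if the wrist force passes 120 N, or if a joint passes its speed limit or range.

ROBOT

A 7-joint arm with a two-finger parallel gripper is mounted at the origin on a cart in front of the work surface, level with it; the furniture and walls round the work are solid. World frame = base frame: x ahead of the robot, y to its left, z up, the work surface at z = 0. Lengths are in m, angles in rad, forces in N, time in s.
With the tool pointing down it reaches from about 0.425 to 0.95 m from the base axis. Payload 4.7 kg.
Tool frame: the origin (TCP) lies midway between the tips of the shut fingers; the grasp point (between the pads) lies 19 mm behind it; y points along the fingers, z is the direction in which the jaws open and shut, and the axes are right-handed (so a half turn about y gives the same grasp; the last joint's range is limited). The gripper opens to 85 mm and grips with 20 to 120 N. Pads are 22 mm wide; open, the fingers measure 114 mm over their backs; the gripper's body (76 mm by 85 mm) begins 54 mm behind the grasp point. The pads swing forward as they close: fully open they stand 13 mm farther back than shut.
Start: joints at [-1.321, 0.469, -0.049, 1.532, 0.024, 1.141, -0.082], TCP at [0.186, 0.649, 0.231] pointing down, gripper open.
Joint ranges: [-2.59, 2.59], [-0.33, 1.99], [-1.39, 1.29], [0.1, 2.45], [-1.04, 4.18], [0.21, 1.99], [-2.66, 2.66]. Speed limits (rad/s): [2.57, 2.57, 3.14, 3.14, 3.14, 3.14, 3.14].

INTERFACE

Orientations are given as [roll, pitch, yaw] about the fixed x, y, z axes, in that order (R = Rz(yaw) Ry(pitch) Rx(roll)).
In Python, from cell import manip, capture, get_calibration gives the robot as it stands.
- The arm moves only by the shell command python3 -m creep 'ROWS' [FORCE]. ROWS is JSON, a list of rows, each a list of 7 numbers: the turn, a rotation vector about the tool's x, y, z in degrees, then the shift along the tool's x, y, z in cm, then the closure, from 0 (fully open) to 1 (shut). In form: [[wx, wy, wz, tx, ty, tz, fingers], ...]. A call has 1 to 8 rows; each row is the pose to reach, as a shift and turn from the pose commanded when the call began, along the tool's axes at that moment; what a row does not reach only later rows make up. A row lasts 1/10 s, in which the tool goes at most 50 mm and 8.59 degrees, less where a joint would pass 70% of its speed; a pose out of reach is approached as far as the arm can. A call with a gripper value outside its range is refused whole. The fingers move at their own pace and stop on an object; FORCE is the grip in N (left out, the last holds). Time passes only in rows, so rows that repeat a pose let the fingers close. It gives the time, the measured TCP pose, the force and the opening at its end, in the units of the state.
- manip.get_obs(): the state, without advancing time (a new reading comes with each control period).
- capture(name): name is "scene" or "top" or "wrist"; returns (picture, depth): 420x560x3 uint8, red, green, blue; 420x560 float32, m along the optical axis (not along the pixel's ray), 0 where there is no reading.
- get_calibration(name): a dict with "mtx" (3x3 intrinsics, pixels), "k1" (the pictures are not rectified: a ray, as slopes to the right and down, at radius r is drawn at 1 + k1 r^2 times it, then the intrinsics apply), "view" (4x4, takes a point from world to camera coordinates). Camera axes: x right, y down, z forward; pixel columns grow to the right and rows downward; lengths in m; the calibration is good to about 2 mm. A picture is of the moment at which its call begins: read the wrist's pose just before it. get_calibration takes no time and is no camera call; for the wrist camera it gives the pose at the moment of the call.
- manip.finish_job(): hands the job in, once; it reports no verdict.
The state is a dict: "t": time; "joints": joint angles; "joint_vel": joint speeds; "joint_efforts": joint torques, N m; "position": TCP position; "tool_rot": TCP orientation; "force": force on the tool from outside, world axes, zero at the start; "ft_torque": the same for the moment, N m; "width": finger opening in m.
Only numpy, scipy, OpenCV 4.12 (cv2) and the standard library are available. Lean on these libraries where they do the work, as an engineer would, in place of code of your own. Each camera call takes 0.05 s, during which the arm holds its last target.

## Working session

There is one attempt and no reset: what is moved stays moved. The work goes in short steps, Python scripts to look and compute and a shell command to move; the robot and the scene stay as the last step left them, time stands still between calls to the robot, and variables do not carry over. Pictures are saved under pics/ and viewed, and the job is handed in when it is done.

```bash
ls; mkdir -p pics
python3 - <<'E'
from cell import manip, capture, get_calibration
import cv2, numpy as np
print(manip.get_obs())
for n in ["scene","top"]:
    p,d=capture(n); cv2.imwrite(f"pics/{n}0.png",p[:,:,::-1]); np.savez(f"pics/{n}0.npz",p=p,d=d,**get_calibration(n)); print(n,get_calibration(n))
E
```

```text
pics
{'t': 0.0, 'joints': array([-1.32089616,  0.4694547 , -0.04862404,  1.53369712,  0.0241261 ,
        1.14098819, -0.08232502]), 'joint_vel': array([-4.70302852e-04,  8.69813267e-04,  4.47547166e-04,  3.51242109e-04,
       -1.95428111e-04,  2.15388028e-04,  3.22778969e-05]), 'joint_efforts': array([ 8.75290607e-04, -5.10287118e+01, -4.64989187e-02, -2.37714136e+01,
        1.05168202e-02,  7.48743187e-03,  6.06396128e-06]), 'position': array([0.18558063, 0.64838035, 0.23025122]), 'tool_rot': array([-1.57275514e+00, -8.23476459e-05, -2.78756544e-01]), 'force': array([-0.29898361, -0.02170272, -0.4315042 ]), 'ft_torque': array([-0.01234498, -0.03352484, -0.04882215]), 'width': 0.0851956090591481}
scene {'mtx': array([[403.11822241,   0.        , 284.80443729],
       [  0.        , 403.11822241, 210.36647021],
       [  0.        ,   0.        ,   1.        ]]), 'k1': -0.04538500230370485, 'view': array([[ 0.85781081, -0.5137217 ,  0.01583093, -0.38008315],
       [-0.37926414, -0.65348087, -0.65507363,  0.39480092],
       [ 0.34687075,  0.55592514, -0.75539918,  0.92385929],
       [ 0.        ,  0.        ,  0.        ,  1.        ]])}
top {'mtx': array([[397.01807592,   0.        , 278.58471985],
       [  0.        , 397.01807592, 215.54012902],
       [  0.        ,   0.        ,   1.        ]]), 'k1': 0.011948390028806283, 'view': array([[ 0.00185036, -0.99958527, -0.02873773,  0.16770441],
       [-0.98787998,  0.00263318, -0.15519736,  0.5226669 ],
       [ 0.15520867,  0.0286766 , -0.9874654 ,  1.27891742],
       [ 0.        ,  0.        ,  0.        ,  1.        ]])}
```

View pics/scene0.png

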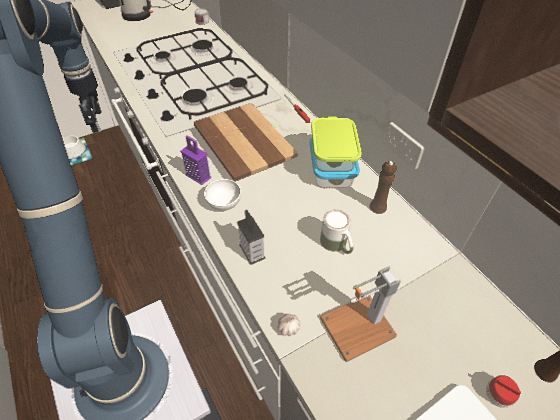

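View pics/top0.png

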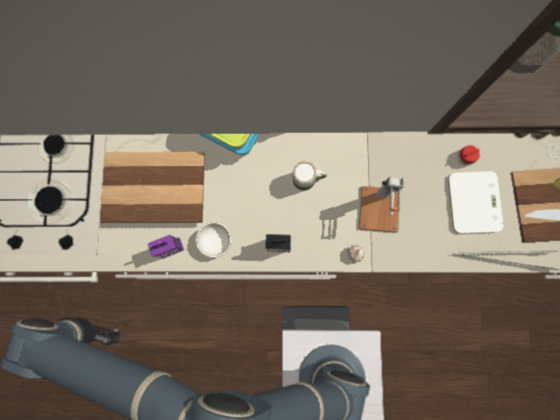

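The scene view shows the grater at about (252,240), the stand at (365,310), the garlic at (288,324), the bowl at (222,194) and the mug at (337,230). In the top view the grater is at (278,242) and the stand at (385,205). Next I'll back-project these.

```bash
cat > h.py <<'E'
import numpy as np, cv2
def load(n): return dict(np.load(f"pics/{n}.npz"))
def cloud(c):
    h,w=c['d'].shape; u,v=np.meshgrid(np.arange(w),np.arange(h))
    k=float(c['k1']); D=np.array([k,0,0,0,0.])
    pts=np.stack([u,v],-1).reshape(-1,1,2).astype(float)
    xy=cv2.undistortPoints(pts,c['mtx'],D).reshape(h,w,2)
    P=np.dstack([xy,np.ones((h,w))])*c['d'][...,None]
    V=c['view']; W=(P-V[:3,3])@V[:3,:3]
    W[c['d']<=0]=np.nan
    return W
def proj(c,X):
    X=np.atleast_2d(np.array(X,float)); r=cv2.Rodrigues(c['view'][:3,:3])[0]
    return cv2.projectPoints(X,r,c['view'][:3,3],c['mtx'],np.array([float(c['k1']),0,0,0,0]))[0].reshape(-1,2)
E
python3 - <<'E'
from h import *
np.set_printoptions(precision=3,suppress=True)
for n,pts in [("scene0",dict(gr=(252,240),tab=(247,220),post=(383,290),base=(350,330),garlic=(288,322),bowl=(222,194),mug=(337,215),flap=(358,293))),("top0",dict(gr=(278,242),post=(395,183),base=(375,215),garlic=(356,253),bowl=(213,240),mug=(305,175)))]:
    c=load(n); W=cloud(c)
    for k,(u,v) in pts.items(): print(n,k,W[v,u])
    cv2.imwrite(f"pics/{n}_z.png",cv2.resize(c['p'][180:380,200:440] if n[0]=='s' else c['p'][140:280,240:440],None,fx=3.3,fy=3.3,interpolation=cv2.INTER_CUBIC)[:600,:800,::-1])
E
```

```text
scene0 gr [0.419 0.132 0.11 ]
scene0 tab [0.432 0.181 0.133]
scene0 post [ 0.582 -0.184  0.181]
scene0 base [ 0.528 -0.174  0.015]
scene0 garlic [ 0.397 -0.09   0.049]
scene0 bowl [0.454 0.414 0.008]
scene0 mug [0.67  0.095 0.1  ]
scene0 flap [ 0.515 -0.173  0.211]
top0 gr [0.427 0.167 0.122]
top0 post [ 0.593 -0.178  0.206]
top0 base [ 0.528 -0.157  0.015]
top0 garlic [ 0.398 -0.084  0.053]
top0 bowl [0.445 0.392 0.006]
top0 mug [0.647 0.081 0.098]
```

```bash
python3 -m creep --help 2>&1 | head -20
```

```text
invalid input: not JSON, or not a number
```

View pics/scene0_z.png

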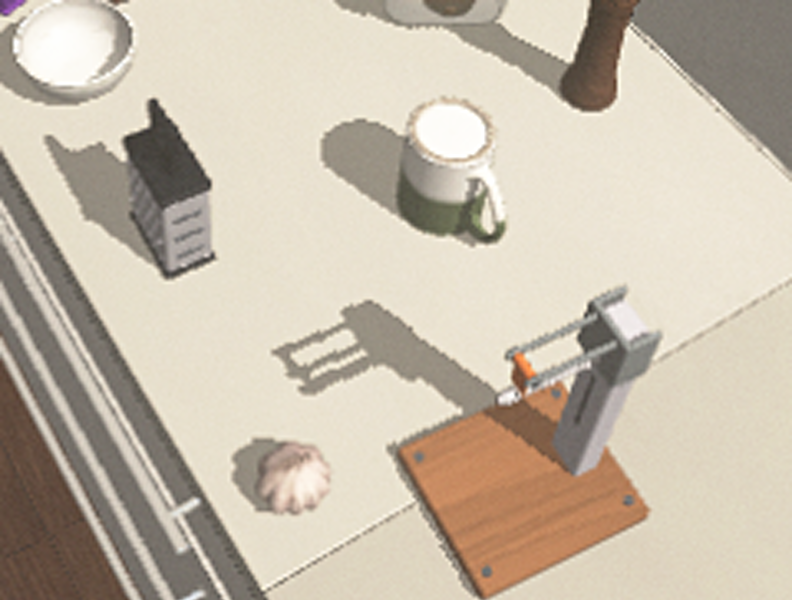

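View pics/top0_z.png

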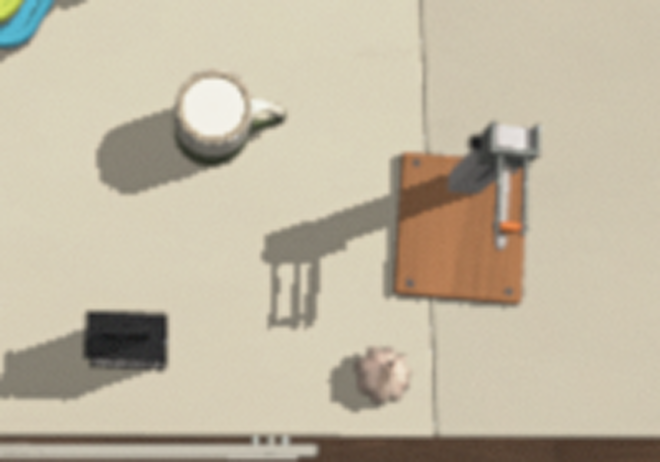

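Run:
```python
from h import *
np.set_printoptions(precision=4,suppress=True)
for n in ("scene0","top0"):
    c=load(n); W=cloud(c).reshape(-1,3); 
    def box(a,b): 
        m=np.all((W>a)&(W<b),1); return W[m]
    g=box([.36,.1,.08],[.49,.25,.118]); g=g[g[:,2]>.10]
    print(n,'grater top',len(g),np.median(g,0),cv2.minAreaRect(g[:,:2].astype(np.float32)*1000))
    t=box([.36,.1,.13],[.49,.25,.18]); print('tab',len(t),t.min(0),t.max(0),t.mean(0))
    b=box([.4,-.3,.010],[.7,-.05,.019]); print('base',len(b),cv2.minAreaRect(b[:,:2].astype(np.float32)*1000),np.median(b[:,2]))
    p=box([.4,-.3,.1],[.7,-.05,.3]); print('up',len(p),p.min(0),p.max(0))
    a=p[p[:,0]<.57]; print(a[np.argsort(a[:,0])][:60:2])
```

```text
scene0 grater top 331 [0.4262 0.1578 0.1093] ((432.2421875, 169.50946044921875), (79.89988708496094, 47.948883056640625), 86.93578338623047)
tab 94 [0.4274 0.1462 0.1305] [0.436  0.1922 0.1673] [0.4308 0.1656 0.1538]
base 2555 ((524.7667236328125, -171.20877075195312), (129.7791290283203, 210.3354034423828), 84.29011535644531) 0.014512104271558928
up 902 [ 0.5039 -0.1997  0.1003] [ 0.6117 -0.1543  0.2207]
[[ 0.5039 -0.1686  0.1753]
 [ 0.5056 -0.1699  0.1758]
 [ 0.5064 -0.1719  0.1782]
 [ 0.5071 -0.1672  0.179 ]
 [ 0.5089 -0.1717  0.18  ]
 [ 0.5093 -0.1722  0.1759]
 [ 0.5105 -0.1697  0.1797]
 [ 0.5111 -0.1726  0.1794]
 [ 0.5112 -0.1733  0.1759]
 [ 0.5127 -0.18    0.2114]
 [ 0.5131 -0.1821  0.2144]
 [ 0.5134 -0.1582  0.2113]
 [ 0.5137 -0.1723  0.1808]
 [ 0.5144 -0.1567  0.2123]
 [ 0.5146 -0.1777  0.2104]
 [ 0.5149 -0.1702  0.2113]
 [ 0.515  -0.1705  0.1812]
 [ 0.5151 -0.166   0.2132]
 [ 0.5152 -0.1838  0.2107]
 [ 0.5156 -0.1624  0.2115]
 [ 0.5158 -0.1751  0.201 ]
 [ 0.5158 -0.1825  0.2124]
 [ 0.5162 -0.175   0.2132]
 [ 0.5163 -0.1707  0.2022]
 [ 0.5165 -0.1568  0.215 ]
 [ 0.5167 -0.172
[... 641 characters left out ...]
 0.5104 -0.1713  0.1831]
 [ 0.511  -0.1805  0.2146]
 [ 0.5124 -0.1798  0.2065]
 [ 0.5135 -0.1715  0.1828]
 [ 0.5137 -0.1574  0.2162]
 [ 0.5138 -0.1833  0.2152]
 [ 0.5141 -0.1695  0.179 ]
 [ 0.5144 -0.167   0.212 ]
 [ 0.5146 -0.1616  0.211 ]
 [ 0.5148 -0.1562  0.2098]
 [ 0.5149 -0.1707  0.2088]
 [ 0.5156 -0.1674  0.1877]
 [ 0.5163 -0.1742  0.2176]
 [ 0.5165 -0.1774  0.2163]
 [ 0.5168 -0.1721  0.2149]
 [ 0.517  -0.181   0.2137]
 [ 0.5172 -0.1583  0.2131]
 [ 0.5183 -0.1629  0.2063]
 [ 0.5196 -0.1606  0.2157]
 [ 0.5198 -0.1724  0.2143]
 [ 0.52   -0.1583  0.2136]
 [ 0.5206 -0.1563  0.2105]
 [ 0.5234 -0.1821  0.2106]
 [ 0.5258 -0.1815  0.2133]
 [ 0.5286 -0.1724  0.1818]
 [ 0.5294 -0.1854  0.2098]]
```

Run:
```python
from h import *
np.set_printoptions(precision=4,suppress=True)
for n in ("scene0","top0"):
    c=load(n); W=cloud(c); hsv=cv2.cvtColor(c['p'],cv2.COLOR_RGB2HSV)
    m=(hsv[...,1]>110)&(W[...,2]<.022)&(W[...,2]>.006)&(W[...,0]>.4)&(W[...,0]<.7)&(W[...,1]<-.05)&(W[...,1]>-.35)
    b=W[m]; r=cv2.minAreaRect(b[:,:2].astype(np.float32)*1000); print(n,r)
    P=W.reshape(-1,3)
    P=P[np.all((P>[.5,-.22,.16])&(P<[.66,-.12,.26]),1)]
    peg=P[(P[:,2]<.186)&(P[:,0]<.57)&(P[:,2]>.172)]; print('peg',len(peg),np.polyfit(peg[:,0],peg[:,1],1),peg.mean(0))
    arm=P[(P[:,2]>.2)&(P[:,0]<.58)]
    for s in (0,1):
        mid=-.1705
        q=arm[(arm[:,1]>mid)==bool(s)]; q=q[(q[:,0]>.527)]; print('arm',s,len(q),np.polyfit(q[:,0],q[:,1],1),q.mean(0))
    print('top z',np.sort(P[:,2])[-20::4])
```

```text
scene0 ((553.285400390625, -172.65457153320312), (130.14227294921875, 147.5778350830078), 85.03641510009766)
peg 70 [-0.1403 -0.0988] [ 0.5304 -0.1732  0.1794]
arm 0 59 [-0.0854 -0.1381] [ 0.5537 -0.1854  0.2123]
arm 1 58 [-0.0896 -0.1125] [ 0.5533 -0.162   0.2123]
top z [0.2175 0.2177 0.2179 0.2183 0.2188]
top0 ((550.433837890625, -172.54132080078125), (126.06730651855469, 145.81930541992188), 85.58648681640625)
peg 42 [-0.1325 -0.1018] [ 0.5339 -0.1726  0.1805]
arm 0 41 [-0.1086 -0.125 ] [ 0.5572 -0.1855  0.2111]
arm 1 33 [-0.0627 -0.1268] [ 0.5534 -0.1615  0.2122]
top z [0.2173 0.2177 0.2181 0.2187 0.2207]
```

```bash
cat > go.py <<'E'
import sys
from h import *
from scipy.spatial.transform import Rotation as R
def Rt(yaw,pitch=0): # tool down, tool x at yaw ; 
    return R.from_euler('xyz',[-np.pi/2,0,yaw])
def plan(tgt,yaw):
    from cell import manip
    o=manip.get_obs(); R0=R.from_euler('xyz',o['tool_rot'])
    sh=R0.inv().apply(np.array(tgt)-o['position'])*100
    rv=(R0.inv()*Rt(yaw)).as_rotvec(degrees=True)
    print('pos',o['position'].round(4),'rpy',o['tool_rot'].round(4),'t',o['t'].round(2),'F',o['force'].round(2),'w',o['width'].round(4))
    print('turn deg',rv.round(2),'shift cm',sh.round(2))
if __name__=='__main__':
    a=list(map(float,sys.argv[1:])); plan(a[:3],a[3])
E
python3 go.py 0.42 0.165 0.30 -0.061
```

```text
Traceback (most recent call last):
  File "go.py", line 14, in <module>
    a=list(map(float,sys.argv[1:])); plan(a[:3],a[3])
                                     ~~~~^^^^^^^^^^^^
  File "go.py", line 11, in plan
    print('pos',o['position'].round(4),'rpy',o['tool_rot'].round(4),'t',o['t'].round(2),'F',o['force'].round(2),'w',o['width'].round(4))
                                                                        ^^^^^^^^^^^^
AttributeError: 'float' object has no attribute 'round'
```

```bash
sed -i "s/o\['t'\].round(2)/round(o['t'],2)/; s/o\['width'\].round(4)/round(o['width'],4)/" go.py
python3 go.py 0.43 0.168 0.27 -0.061
```

```text
pos [0.1856 0.6485 0.2304] rpy [-1.5725 -0.     -0.2787] t 0.1 F [-0.05  0.62 -0.45] w 0.0854
turn deg [ 1.000e-01 -1.247e+01 -1.000e-02] shift cm [ 36.72  -3.89 -39.47]
```

```bash
python3 -m creep '[[0,-1,0,2,-1,-2,0],[0,-3,0,5,-2,-5,0],[0,-5,0,8,-3,-8.5,0],[0,-6,0,11.5,-3.9,-12,0],[0,-8,0,15,-3.9,-15.5,0],[0,-9,0,18,-3.9,-19,0],[0,-10,0,21,-3.9,-22,0],[0,-11,0,24,-3.9,-25,0]]'; python3 go.py 0.43 0.168 0.27 -0.061
```

```text
t: 0.9
position: [0.3481, 0.3405, 0.2702]
tool_rot: [-1.571, 0.0, -0.086]
force: [1.0, 0.1, 0.2]
width: 0.0854
pos [0.3481 0.3405 0.2702] rpy [-1.5709e+00  2.0000e-04 -8.6300e-02] t 0.9 F [1.   0.1  0.22] w 0.0854
turn deg [ 0.   -1.45 -0.01] shift cm [ 9.650e+00  1.000e-02 -1.648e+01]
```

```bash
python3 -m creep '[[0,0,0,2,0,-3.5,0],[0,-1,0,4.5,0,-7.5,0],[0,-1.5,0,7,0,-12,0],[0,-1.5,0,9,0,-15.5,0],[0,-1.5,0,9.6,0,-16.5,0],[0,-1.5,0,9.6,0,-16.5,0]]'; python3 go.py 0.43 0.168 0.27 -0.061
cat > snap.py <<'E'
import sys
from cell import manip, capture, get_calibration
import cv2,numpy as np
n,name=sys.argv[1:3]
c=get_calibration(n);p,d=capture(n)
np.savez(f"pics/{name}.npz",p=p,d=d,**c); cv2.imwrite(f"pics/{name}.png",p[:,:,::-1])
E
python3 snap.py wrist w1
```

```text
t: 1.5
position: [0.4294, 0.1682, 0.2702]
tool_rot: [-1.571, 0.0, -0.065]
force: [-0.2, 1.0, -0.5]
width: 0.085
pos [0.4294 0.1682 0.2702] rpy [-1.5708e+00  3.0000e-04 -6.4900e-02] t 1.5 F [-0.21  1.03 -0.54] w 0.085
turn deg [ 0.   -0.22 -0.02] shift cm [ 0.06  0.02 -0.01]
```

View pics/w1.png

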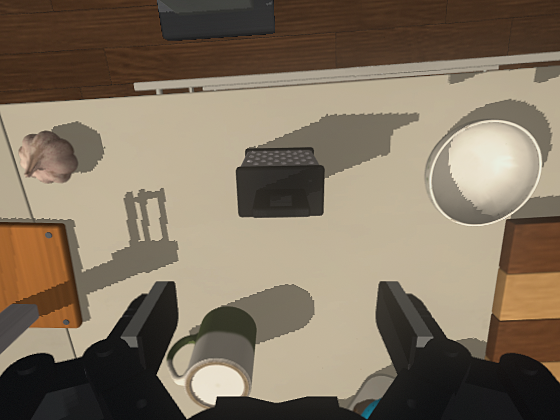

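The wrist view shows the grater at about (280,190), between the fingers, with the garlic at (48,157) and the stand base at the left edge. I'll measure it.

Run:
```python
from h import *
np.set_printoptions(precision=4,suppress=True)
c=load("w1"); W=cloud(c).reshape(-1,3)
W=W[np.all((W>[.36,.1,.02])&(W<[.49,.25,.2]),1)]
g=W[(W[:,2]>.105)&(W[:,2]<.115)]; print(len(g),cv2.minAreaRect(g[:,:2].astype(np.float32)*1000),np.median(g[:,2]))
t=W[W[:,2]>.12]; print(len(t),t.min(0),t.max(0)); 
tt=W[W[:,2]>.158];print(len(tt),tt.mean(0),cv2.minAreaRect(tt[:,:2].astype(np.float32)*1000),np.median(tt[:,2]),np.polyfit(tt[:,1],tt[:,0],1))
```

```text
2992 ((430.69891357421875, 171.45205688476562), (79.17060089111328, 46.19025802612305), 87.35801696777344) 0.10993542733985631
1334 [0.4261 0.1495 0.12  ] [0.4354 0.1934 0.1668]
672 [0.4303 0.1716 0.1642] ((431.047607421875, 171.6660919189453), (43.35211944580078, 8.046611785888672), 87.83626556396484) 0.16459673186810098 [0.0393 0.4236]
```

```bash
python3 go.py 0.4305 0.1705 0.129 -0.048
```

```text
pos [0.4287 0.1702 0.2701] rpy [-1.5703e+00  6.0000e-04 -6.1400e-02] t 1.55 F [ 0.36  0.49 -0.06] w 0.0853
turn deg [-0.03 -0.77 -0.04] shift cm [ 0.19 14.11  0.04]
```

```bash
python3 -m creep '[[0,-0.8,0,0.2,3,0,0],[0,-0.8,0,0.2,6.5,0,0],[0,-0.8,0,0.2,9.5,0,0],[0,-0.8,0,0.2,12,0,0],[0,-0.8,0,0.2,13.5,0,0],[0,-0.8,0,0.2,14.1,0,0],[0,-0.8,0,0.2,14.1,0,0]]'; python3 go.py 0.4305 0.1705 0.129 -0.048;python3 snap.py wrist w2
```

```text
t: 2.25
position: [0.43, 0.1712, 0.1286]
tool_rot: [-1.571, 0.002, -0.044]
force: [0.6, 0.7, 0.4]
width: 0.0857
pos [0.43   0.1712 0.1286] rpy [-1.5712  0.0018 -0.0438] t 2.25 F [0.6  0.74 0.45] w 0.0857
turn deg [ 0.02  0.24 -0.1 ] shift cm [ 0.05 -0.04 -0.07]
```

View pics/w2.png

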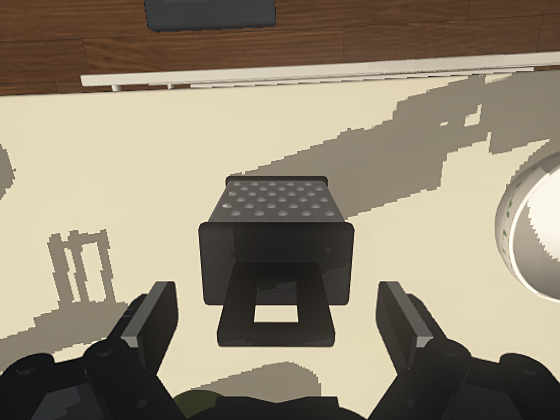

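The tab (217–335, row 345) sits between the pads, centred at 276. I'll close on it.

```bash
python3 -m creep '[[0,0,0,0,0,0,0.4],[0,0,0,0,0,0,0.6],[0,0,0,0,0,0,0.8],[0,0,0,0,0,0,0.9],[0,0,0,0,0,0,0.9],[0,0,0,0,0,0,0.9]]' 60; python3 snap.py wrist w3; python3 go.py 0.43 0.1705 0.129 -0.048
```

```text
t: 2.9
position: [0.4316, 0.1704, 0.1302]
tool_rot: [-1.569, -0.001, -0.047]
force: [-0.4, 1.4, 5.5]
width: 0.0432
pos [0.4316 0.1704 0.1302] rpy [-1.5695e+00 -1.3000e-03 -4.6500e-02] t 2.95 F [-0.82  2.7   6.18] w 0.0432
turn deg [-0.08  0.09  0.07] shift cm [-0.16  0.12  0.01]
```

View pics/w3.png

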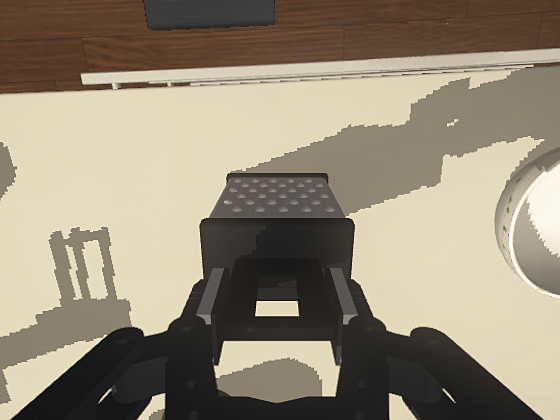

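```bash
python3 -m creep '[[0,0,0,0,-1,0,0.9],[0,0,0,0,-3,0,0.9],[0,0,0,0,-6,0,0.9],[0,0,0,0,-9,0,0.9],[0,0,0,0,-10,0,0.9],[0,0,0,0,-10,0,0.9],[0,0,0,0,-10,0,0.9]]'; python3 go.py 0.45 -0.165 0.23 -0.086;  python3 snap.py wrist w4; python3 snap.py scene s4
```

```text
t: 3.65
position: [0.4297, 0.1691, 0.2277]
tool_rot: [-1.572, 0.003, -0.047]
force: [-0.5, -0.2, -6.8]
width: 0.0431
pos [0.4297 0.1691 0.2277] rpy [-1.5724  0.0029 -0.0467] t 3.65 F [-0.5  -0.19 -6.77] w 0.0431
turn deg [ 0.1   2.25 -0.16] shift cm [  3.59  -0.18 -33.28]
```

View pics/w4.png

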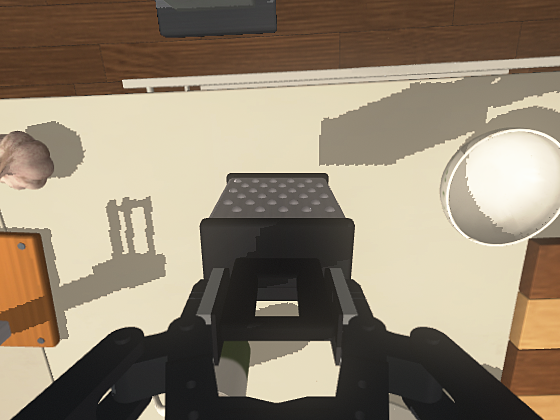

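View pics/s4.png

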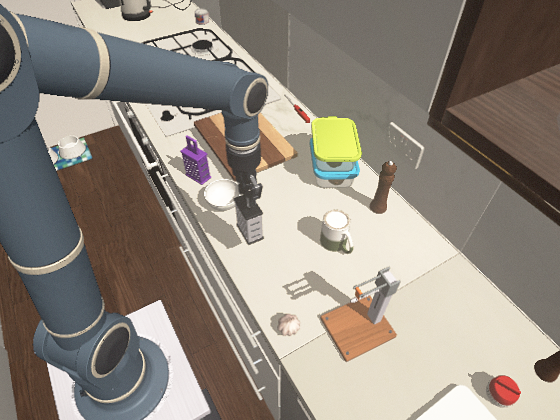

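The grater is held with no slip and weighs about 6.5 N. I'll find the slot's place in the tool frame, then travel.

Run:
```python
from h import *
from scipy.spatial.transform import Rotation as R
np.set_printoptions(precision=4,suppress=True)
for n,p,r in (("w3",[.4316,.1704,.1302],[-1.5695,-.0013,-.0465]),("w4",[.4297,.1691,.2277],[-1.5724,.0029,-.0467])):
    c=load(n); W=cloud(c)
    T=R.from_euler('xyz',r).inv().apply(W.reshape(-1,3)-p)
    # tool frame: x fwd, y down, z left
    b=T[(abs(T[:,0])<.035)&(abs(T[:,2])<.05)&(T[:,1]>.012)&(T[:,1]<.03)]
    print(n,'body top',len(b),np.median(b[:,1]),cv2.minAreaRect(b[:,[0,2]].astype(np.float32)*1000))
    t=T[(abs(T[:,0])<.02)&(abs(T[:,2])<.019)&(T[:,1]>-.045)&(T[:,1]<.005)]
    print('tab',len(t),t.min(0),t.max(0),np.percentile(t,[2,50,98],0))
```

```text
w3 body top 8035 0.020158009947125896 ((-0.5509471893310547, 0.5855369567871094), (79.24820709228516, 46.99742889404297), 89.91265106201172)
tab 5351 [-0.0052 -0.0364 -0.019 ] [0.0045 0.005  0.019 ] [[-0.0046 -0.0355 -0.0184]
 [-0.0035 -0.0277 -0.0004]
 [ 0.003   0.004   0.0184]]
w4 body top 8040 0.020190930321899794 ((-0.7329788208007812, 0.750213623046875), (79.34056091308594, 46.769500732421875), 89.98875427246094)
tab 5347 [-0.0052 -0.0364 -0.019 ] [0.0045 0.005  0.019 ] [[-0.0046 -0.0355 -0.0184]
 [-0.0035 -0.0278 -0.0003]
 [ 0.003   0.0038  0.0184]]
```

```bash
python3 -m creep '[[0,0,0,0.3,0,-2,0.9],[0,0.5,0,0.7,0,-6,0.9],[0,1,0,1.2,0,-10,0.9],[0,1.5,0,1.6,0,-14,0.9],[0,2,0,2,0,-18,0.9],[0,2.2,0,2.5,0,-22,0.9],[0,2.2,0,2.8,0,-26,0.9],[0,2.2,0,3,0,-28,0.9]]'; python3 go.py 0.455 -0.165 0.23 -0.086
```

```text
t: 4.55
position: [0.4466, -0.1154, 0.2282]
tool_rot: [-1.573, 0.002, -0.09]
force: [0.4, 0.4, -6.4]
width: 0.0431
pos [ 0.4466 -0.1154  0.2282] rpy [-1.5729  0.0021 -0.09  ] t 4.55 F [ 0.42  0.4  -6.41] w 0.0431
turn deg [ 0.12 -0.23 -0.12] shift cm [ 1.28 -0.17 -4.87]
```

```bash
python3 -m creep '[[0,0,0,0.6,0,-2,0.9],[0,0,0,1.2,0,-4,0.9],[0,0,0,1.3,0,-4.9,0.9],[0,0,0,1.3,0,-4.9,0.9],[0,0,0,1.3,0,-4.9,0.9],[0,0,0,1.3,0,-4.9,0.9]]'; python3 go.py 0.462 -0.1655 0.163 -0.086; python3 snap.py top t5; python3 snap.py scene s5; python3 snap.py wrist w5; python3 go.py 0.462 -0.1655 0.163 -0.086
```

```text
t: 5.15
position: [0.4565, -0.1598, 0.2289]
tool_rot: [-1.57, 0.001, -0.083]
force: [-0.2, -0.2, -6.1]
width: 0.0427
pos [ 0.4565 -0.1598  0.2289] rpy [-1.5698e+00  1.0000e-03 -8.3100e-02] t 5.15 F [-0.17 -0.2  -6.07] w 0.0427
turn deg [-0.06  0.16 -0.06] shift cm [ 0.6   6.59 -0.53]
pos [ 0.4567 -0.1603  0.2293] rpy [-1.5703e+00  1.0000e-04 -8.3500e-02] t 5.3 F [-0.13 -0.29 -5.43] w 0.043
turn deg [-0.03  0.14 -0.01] shift cm [ 0.57  6.62 -0.47]
```

Run:
```python
from h import *
a=load("s5")['p'][170:370,230:470]; cv2.imwrite("pics/s5z.png",cv2.resize(a,None,fx=3,fy=3,interpolation=cv2.INTER_CUBIC)[:,:,::-1])
a=load("t5")['p'][140:280,300:460]; cv2.imwrite("pics/t5z.png",cv2.resize(a,None,fx=4,fy=4,interpolation=cv2.INTER_CUBIC)[:,:,::-1])
```

```text
(no output)
```

View pics/s5z.png

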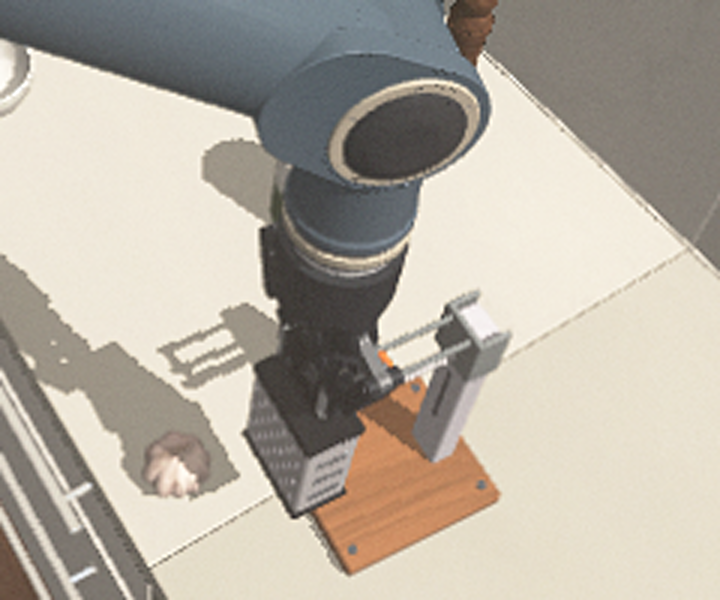

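View pics/w5.png

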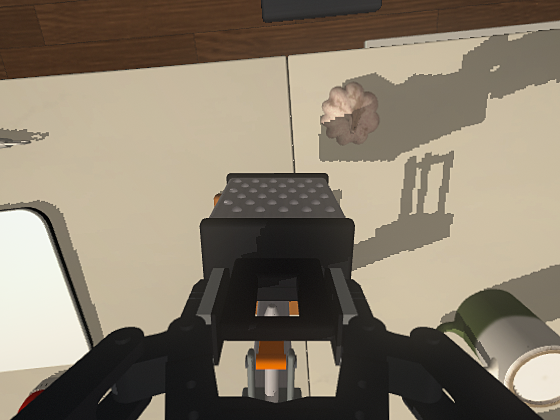

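The wrist picture shows the peg through the slot at about (270,308), with the orange flap at (271,355) and the arms on both sides. That lets me measure the peg directly in the tool frame.

```bash
cat > pegw.py <<'E'
import sys
from h import *
from scipy.spatial.transform import Rotation as R
np.set_printoptions(precision=4,suppress=True)
def run(n,p,r):
    c=load(n); W=cloud(c); T=R.from_euler('xyz',r).inv().apply(W.reshape(-1,3)-p).reshape(W.shape)
    hsv=cv2.cvtColor(c['p'],cv2.COLOR_RGB2HSV)
    m=(T[...,0]>.025)&(T[...,0]<.15)&(abs(T[...,2])<.04)&(W[...,2]>.15)
    o=m&(hsv[...,1]>150); Q=T[o]; print('flap n',o.sum(),'med',np.median(Q,0) if o.sum() else '', 'z range',np.percentile(Q[:,2],[1,99]) if o.sum() else '', 'worldz',np.percentile(W[o][:,2],[1,99]),'x',np.percentile(W[o][:,0],[1,50]))
    q=m&(hsv[...,1]<110)
    P=T[q];Wq=W[q]
    peg=(Wq[:,2]<.192)&(Wq[:,2]>.17)
    print('peg n',peg.sum(),'tool med',np.median(P[peg],0),'fit z(x)',np.polyfit(P[peg,0],P[peg,2],1) if peg.sum()>3 else '')
    print('world min x',np.sort(Wq[peg][:,0])[:5],'z pct',np.percentile(Wq[peg][:,2],[5,50,95,99]),'yfit',np.polyfit(Wq[peg][:,0],Wq[peg][:,1],1))
    arm=(Wq[:,2]>.2)
    A=P[arm];print('arms n',arm.sum(),'z range tool',np.percentile(A[:,2],[1,99]),'top worldz',np.percentile(Wq[arm][:,2],[50,90,95,99]))
run(sys.argv[1],[float(x) for x in sys.argv[2:5]],[float(x) for x in sys.argv[5:8]])
E
python3 pegw.py w5 .4567 -.1603 .2293 -1.5703 .0001 -.0835
python3 - <<'E'
from h import *
a=load("w5")['p'][270:420,200:350]; cv2.imwrite("pics/w5z.png",cv2.resize(a,None,fx=4,fy=4,interpolation=cv2.INTER_NEAREST)[:,:,::-1])
E
```

```text
flap n 787 med [ 0.0593  0.0187 -0.0026] z range [-0.0108  0.0055] worldz [0.1949 0.2149] x [0.5122 0.5155]
peg n 815 tool med [ 0.1112  0.0495 -0.0024] fit z(x) [ 0.0136 -0.0036]
world min x [0.5013 0.5019 0.5019 0.502  0.5022] z pct [0.1712 0.1798 0.1822 0.1827] yfit [-0.0635 -0.1355]
arms n 789 z range tool [-0.0169  0.0117] top worldz [0.2132 0.2142 0.2145 0.2148]
```

View pics/w5z.png

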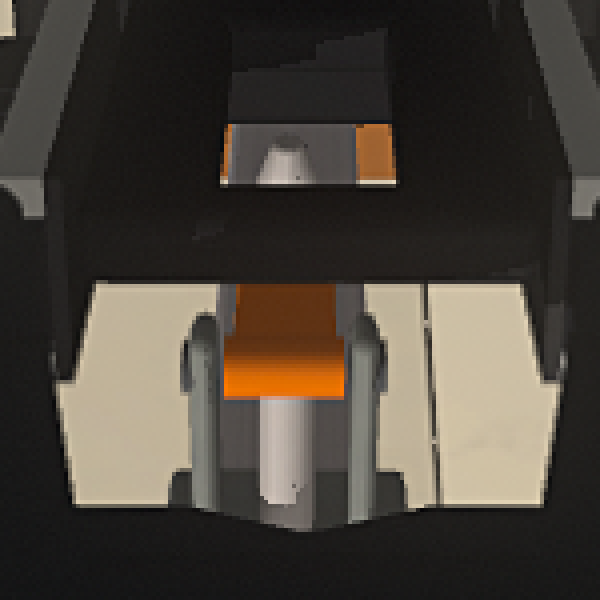

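```bash
python3 -m creep '[[0,0,0,0,1.5,-0.25,0.9],[0,0,0,0,3.5,-0.25,0.9],[0,0,0,0,5.5,-0.25,0.9],[0,0,0,0,6.8,-0.25,0.9],[0,0,0,0,6.8,-0.25,0.9],[0,0,0,0,6.8,-0.25,0.9],[0,0,0,0,6.8,-0.25,0.9],[0,0,0,0,6.8,-0.25,0.9]]'; python3 go.py 0.48 -0.165 0.161 -0.083; python3 snap.py wrist w6
python3 - <<'E'
from h import *
a=load("w6")['p'][200:420,180:380]; cv2.imwrite("pics/w6z.png",cv2.resize(a,None,fx=2.7,fy=2.7,interpolation=cv2.INTER_NEAREST)[:,:,::-1])
E
```

```text
t: 6.1
position: [0.4572, -0.1639, 0.1622]
tool_rot: [-1.571, -0.002, -0.085]
force: [-0.2, -0.5, -5.6]
width: 0.043
pos [ 0.4572 -0.1639  0.1622] rpy [-1.5707 -0.002  -0.085 ] t 6.1 F [-0.21 -0.49 -5.59] w 0.043
turn deg [-0.   -0.12  0.12] shift cm [2.28 0.12 0.09]
```

View pics/w6z.png

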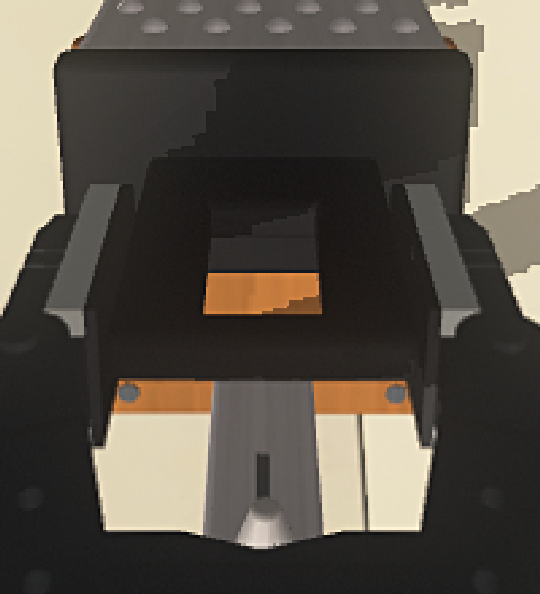

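Run:
```python
from h import *
from scipy.spatial.transform import Rotation as R
np.set_printoptions(precision=4,suppress=True)
c=load("w6"); W=cloud(c); T=R.from_euler('xyz',[-1.5707,-.002,-.085]).inv().apply(W.reshape(-1,3)-[.4572,-.1639,.1622]).reshape(W.shape)
S=T[380:405,255:305]
ww=W[W.shape[0]-45:,250:310]
m=(T[...,0]>.035)&(T[...,0]<.08)&(abs(T[...,2])<.02)&(W[...,2]>.165)
print(m.sum(), T[m].min(0),T[m].max(0),T[m].mean(0),W[m].min(0),W[m].max(0))
# post edges
p=(T[...,0]>.1)&(T[...,0]<.16)&(abs(T[...,2])<.03)&(W[...,2]>.03)&(W[...,2]<.15)
print('post',T[p].min(0),T[p].max(0),np.median(T[p][:,2]))
```

```text
279 [ 0.0441 -0.0195 -0.0035] [ 0.0529 -0.0124  0.0059] [ 0.0479 -0.0165  0.001 ] [ 0.5012 -0.1718  0.1746] [ 0.5104 -0.1624  0.1818]
post [ 0.1283  0.0565 -0.0164] [0.1345 0.1219 0.0176] 7.612063248672168e-05
```

```bash
python3 -m creep '[[0,0,0,0.5,0.2,0.07,0.9],[0,0,0,1.5,0.2,0.07,0.9],[0,0,0,2.5,0.2,0.07,0.9],[0,0,0,3.2,0.2,0.07,0.9],[0,0,0,3.6,0.2,0.07,0.9],[0,0,0,3.6,0.2,0.07,0.9]]'; python3 go.py 0.48 -0.165 0.161 -0.083; python3 snap.py wrist w7;python3 snap.py scene s7
python3 - <<'E'
from h import *
a=load("w7")['p'][200:420,180:380]; cv2.imwrite("pics/w7z.png",cv2.resize(a,None,fx=2.7,fy=2.7,interpolation=cv2.INTER_NEAREST)[:,:,::-1])
a=load("s7")['p'][230:370,270:450]; cv2.imwrite("pics/s7z.png",cv2.resize(a,None,fx=4,fy=4,interpolation=cv2.INTER_CUBIC)[:,:,::-1])
E
```

```text
t: 6.75
position: [0.4931, -0.1662, 0.1591]
tool_rot: [-1.571, 0.0, -0.085]
force: [-0.4, 0.1, -6.1]
width: 0.0428
pos [ 0.4931 -0.1662  0.1591] rpy [-1.5711e+00  1.0000e-04 -8.4700e-02] t 6.75 F [-0.44  0.14 -6.15] w 0.0428
turn deg [ 0.02 -0.1  -0.  ] shift cm [-1.32 -0.19  0.  ]
```

View pics/w7z.png

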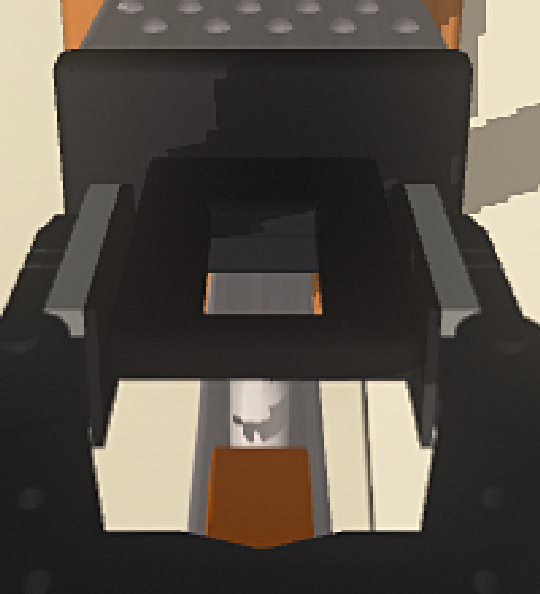

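View pics/s7z.png

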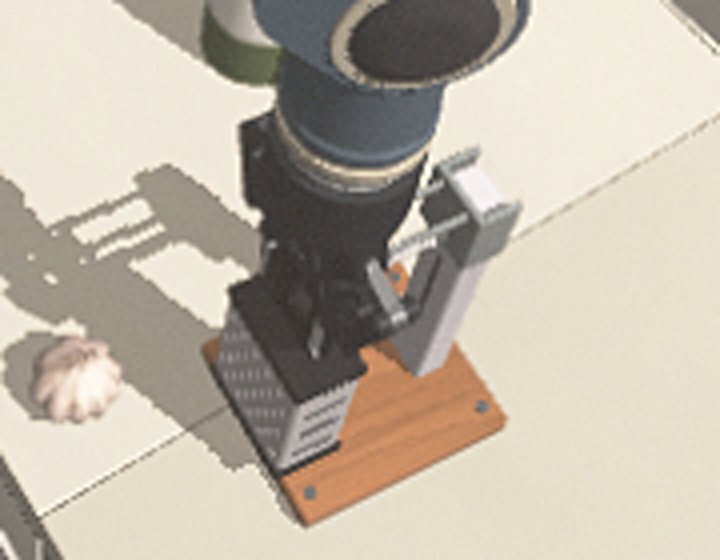

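Run:
```python
from h import *
from scipy.spatial.transform import Rotation as R
np.set_printoptions(precision=4,suppress=True)
c=load("w7"); W=cloud(c); T=R.from_euler('xyz',[-1.5711,0.0001,-.0847]).inv().apply(W.reshape(-1,3)-[.4931,-.1662,.1591]).reshape(W.shape)
for r in range(342,366,3): 
    print(r,T[r,276],T[r,272],T[r,283],W[r,276])
print('bar top',T[330,270],T[325,290])
```

```text
342 [ 0.0146 -0.0216  0.0004] [ 0.0144 -0.0219 -0.0013] [ 0.0154 -0.0207  0.0034] [ 0.5077 -0.167   0.1807]
345 [ 0.0157 -0.0221  0.0004] [ 0.016  -0.0217 -0.0013] [ 0.0165 -0.0212  0.0033] [ 0.5088 -0.1671  0.1812]
348 [ 0.0161 -0.0235  0.0004] [ 0.0174 -0.0219 -0.0013] [ 0.0174 -0.0219  0.0033] [ 0.5092 -0.1672  0.1826]
351 [ 0.0183 -0.0227  0.0004] [ 0.0185 -0.0224 -0.0013] [ 0.0185 -0.0224  0.0033] [ 0.5114 -0.1673  0.1818]
354 [ 0.0207 -0.0216  0.0004] [ 0.0199 -0.0226 -0.0013] [ 0.0209 -0.0215  0.0034] [ 0.5138 -0.1676  0.1807]
357 [ 0.0204 -0.0238  0.0004] [ 0.0209 -0.0233 -0.0013] [ 0.0227 -0.0212  0.0034] [ 0.5134 -0.1675  0.1829]
360 [ 0.0233 -0.0222  0.0004] [ 0.0232 -0.0224 -0.0013] [ 0.0236 -0.0219  0.0034] [ 0.5164 -0.1678  0.1813]
363 [ 0.0247 -0.0225  0.0004] [ 0.0239 -0.0234 -0.0013] [ 0.0252 -0.0219  0.0034] [ 0.5177 -0.1679  0.1816]
bar top [-0.0017 -0.0349 -0.0018] [-0.0033 -0.0342  0.0056]
```

```bash
python3 -m creep '[[0,0,0,0.5,0,0,0.9],[0,0,0,1,0,0,0.9],[0,0,0,1.4,0,0,0.9],[0,0,0,1.8,0,0,0.9],[0,0,0,2.2,0,0,0.9],[0,0,0,2.6,0,0,0.9],[0,0,0,3,0,0,0.9]]'; python3 go.py 0.55 -0.165 0.159 -0.083; python3 snap.py wrist w8
python3 - <<'E'
from h import *
a=load("w8")['p'][200:420,180:380]; cv2.imwrite("pics/w8z.png",cv2.resize(a,None,fx=2.7,fy=2.7,interpolation=cv2.INTER_NEAREST)[:,:,::-1])
E
```

```text
t: 7.55
position: [0.5225, -0.1687, 0.1592]
tool_rot: [-1.571, 0.0, -0.085]
force: [-0.7, 0.9, -5.7]
width: 0.0426
pos [ 0.5225 -0.1687  0.1592] rpy [-1.5707e+00  3.0000e-04 -8.5000e-02] t 7.55 F [-0.73  0.94 -5.74] w 0.0426
turn deg [-0.01 -0.11 -0.02] shift cm [2.71 0.02 0.6 ]
```

View pics/w8z.png

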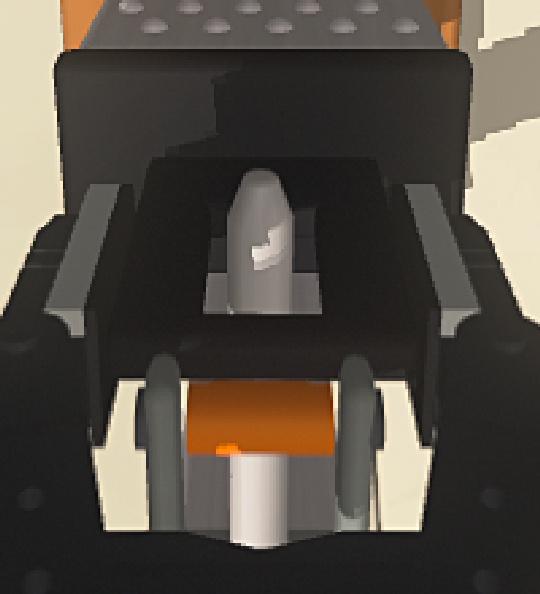

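The peg passes through the slot, centred at column 260, and the flap is starting to swing. I'll keep going.

```bash
python3 -m creep '[[0,0,0,0.4,0,0,0.9],[0,0,0,0.8,0,0,0.9],[0,0,0,1.2,0,0,0.9],[0,0,0,1.6,0,0,0.9],[0,0,0,2,0,0,0.9],[0,0,0,2.4,0,0,0.9],[0,0,0,2.7,0,0,0.9],[0,0,0,2.8,0,0,0.9]]'; python3 snap.py wrist w9;  python3 go.py 0.55 -0.165 0.159 -0.083
python3 - <<'E'
from h import *
a=load("w9")['p'][200:420,180:380]; cv2.imwrite("pics/w9z.png",cv2.resize(a,None,fx=2.7,fy=2.7,interpolation=cv2.INTER_NEAREST)[:,:,::-1])
E
```

```text
t: 8.4
position: [0.5507, -0.171, 0.1593]
tool_rot: [-1.571, -0.0, -0.085]
force: [1.0, -0.2, -5.9]
width: 0.0428
pos [ 0.5506 -0.171   0.1593] rpy [-1.5708e+00 -2.0000e-04 -8.4800e-02] t 8.45 F [ 0.61  0.13 -7.02] w 0.043
turn deg [ 0.   -0.1   0.01] shift cm [-0.11  0.03  0.59]
```

View pics/w9z.png

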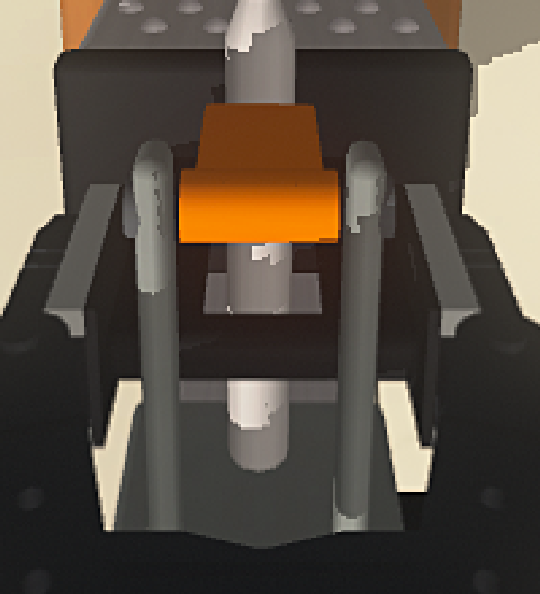

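The flap is back down on the tip side of the bar. Next I'll lower slowly.

```bash
python3 -m creep '[[0,0,0,0,0.1,0,0.9],[0,0,0,0,0.2,0,0.9],[0,0,0,0,0.3,0,0.9],[0,0,0,0,0.4,0,0.9],[0,0,0,0,0.45,0,0.9],[0,0,0,0,0.5,0,0.9],[0,0,0,0,0.5,0,0.9],[0,0,0,0,0.5,0,0.9]]'; python3 go.py 0.55 -0.171 0.154 -0.085;python3 go.py 0.55 -0.171 0.154 -0.085
```

```text
t: 9.25
position: [0.5502, -0.1711, 0.1543]
tool_rot: [-1.571, 0.0, -0.085]
force: [0.7, 0.9, -5.6]
width: 0.0431
pos [ 0.5502 -0.1711  0.1543] rpy [-1.5707  0.     -0.0851] t 9.25 F [ 0.69  0.86 -5.64] w 0.0431
turn deg [-0. -0. -0.] shift cm [-0.02  0.03  0.  ]
pos [ 0.5502 -0.1711  0.1543] rpy [-1.5707  0.     -0.0851] t 9.25 F [ 0.69  0.86 -5.64] w 0.0431
turn deg [-0. -0. -0.] shift cm [-0.02  0.03  0.  ]
```

```bash
python3 -m creep '[[0,0,0,0,0.03,0,0.9],[0,0,0,0,0.07,0,0.9],[0,0,0,0,0.1,0,0.9],[0,0,0,0,0.1,0,0.9]]'; python3 -m creep '[[0,0,0,0,0.03,0,0.9],[0,0,0,0,0.07,0,0.9],[0,0,0,0,0.07,0,0.9]]'
```

```text
t: 9.65
position: [0.5504, -0.1711, 0.1539]
tool_rot: [-1.57, -0.001, -0.085]
force: [-2.3, 1.7, 0.7]
width: 0.0423
t: 9.95
position: [0.5504, -0.1711, 0.1537]
tool_rot: [-1.57, -0.001, -0.085]
force: [-5.1, 1.4, 6.0]
width: 0.0428
```

Net +6 N means the peg is carrying about 12 N, which is more than I need, so I'll ease up a little.

```bash
python3 -m creep '[[0,0,0,0,-0.03,0,0.9],[0,0,0,0,-0.06,0,0.9],[0,0,0,0,-0.06,0,0.9],[0,0,0,0,-0.06,0,0.9]]'; python3 snap.py wrist w10; python3 go.py 0.55 -0.171 0.154 -0.085
python3 - <<'E'
from h import *
a=load("w10")['p'][200:420,180:380]; cv2.imwrite("pics/w10z.png",cv2.resize(a,None,fx=2.7,fy=2.7,interpolation=cv2.INTER_NEAREST)[:,:,::-1])
E
```

```text
t: 10.35
position: [0.5504, -0.1711, 0.1537]
tool_rot: [-1.571, -0.001, -0.085]
force: [-3.8, 2.0, 6.1]
width: 0.0431
pos [ 0.5504 -0.1711  0.1537] rpy [-1.5706e+00 -5.0000e-04 -8.5100e-02] t 10.4 F [-3.5   1.68  5.98] w 0.0427
turn deg [-0.01 -0.01  0.03] shift cm [-0.04 -0.03  0.01]
```

View pics/w10z.png

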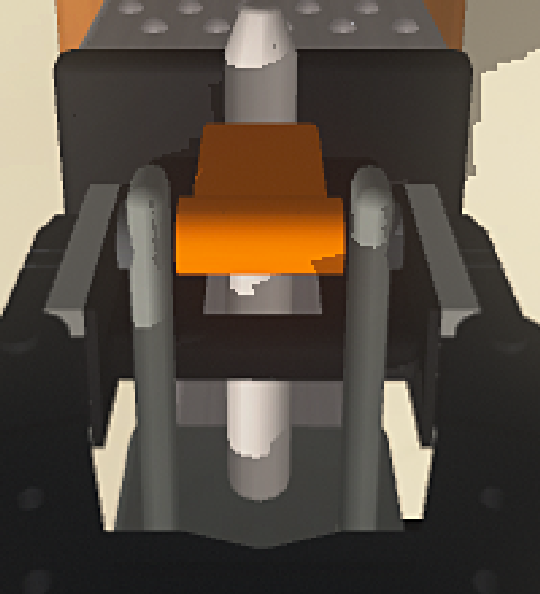

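```bash
python3 -m creep '[[0,0,0,0,-0.04,0,0.9],[0,0,0,0,-0.07,0,0.9],[0,0,0,0,-0.07,0,0.9]]'; python3 -m creep '[[0,0,0,0,-0.03,0,0.9],[0,0,0,0,-0.05,0,0.9],[0,0,0,0,-0.05,0,0.9]]'
```

```text
t: 10.7
position: [0.5503, -0.1711, 0.1538]
tool_rot: [-1.571, -0.0, -0.085]
force: [-2.2, 1.2, 1.8]
width: 0.0429
t: 11.0
position: [0.5503, -0.1711, 0.154]
tool_rot: [-1.571, -0.0, -0.085]
force: [0.2, -0.9, -2.6]
width: 0.0429
```

```bash
python3 -m creep '[[0,0,0,-0.2,0,0,0.9],[0,0,0,-0.6,0,0,0.9],[0,0,0,-1,0,0,0.9],[0,0,0,-1.4,0,0,0.9],[0,0,0,-1.8,0,0,0.9],[0,0,0,-2.1,0,0,0.9],[0,0,0,-2.4,0,0,0.9],[0,0,0,-2.4,0,0,0.9]]';  python3 -m creep '[[0,0,0,0,0,0,0.9],[0,0,0,0,0,0,0.9]]'; python3 snap.py wrist w11
python3 - <<'E'
from h import *
a=load("w11")['p'][200:420,180:380]; cv2.imwrite("pics/w11z.png",cv2.resize(a,None,fx=2.7,fy=2.7,interpolation=cv2.INTER_NEAREST)[:,:,::-1])
E
```

```text
t: 11.8
position: [0.5254, -0.1689, 0.1541]
tool_rot: [-1.57, 0.001, -0.085]
force: [0.1, -0.1, -5.9]
width: 0.0433
t: 12.0
position: [0.5263, -0.1689, 0.1542]
tool_rot: [-1.571, 0.0, -0.085]
force: [0.3, -0.8, -7.1]
width: 0.0429
```

View pics/w11z.png

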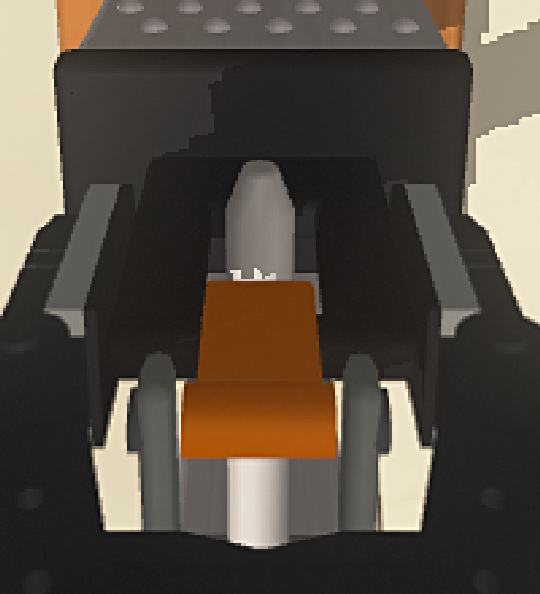

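The flap hangs shut just in front of the bar. I'll draw on in small steps and watch the x force.

```bash
for i in 1; do python3 -m creep '[[0,0,0,-0.05,0,0,0.9],[0,0,0,-0.1,0,0,0.9],[0,0,0,-0.15,0,0,0.9],[0,0,0,-0.2,0,0,0.9],[0,0,0,-0.2,0,0,0.9]]'; done; python3 -m creep '[[0,0,0,-0.05,0,0,0.9],[0,0,0,-0.1,0,0,0.9],[0,0,0,-0.1,0,0,0.9]]'
```

```text
t: 12.55
position: [0.5242, -0.1688, 0.1544]
tool_rot: [-1.571, 0.0, -0.085]
force: [0.1, 0.3, -6.6]
width: 0.0431
t: 12.85
position: [0.5232, -0.1687, 0.1544]
tool_rot: [-1.571, 0.0, -0.085]
force: [-0.4, 0.5, -6.0]
width: 0.043
```

```bash
python3 -m creep '[[0,0,0,-0.05,0,0,0.9],[0,0,0,-0.1,0,0,0.9],[0,0,0,-0.1,0,0,0.9]]'; python3 -m creep '[[0,0,0,-0.05,0,0,0.9],[0,0,0,-0.1,0,0,0.9],[0,0,0,-0.1,0,0,0.9]]'
```

```text
t: 13.15
position: [0.5229, -0.1687, 0.1545]
tool_rot: [-1.571, -0.001, -0.085]
force: [1.5, 0.5, -6.5]
width: 0.0431
t: 13.45
position: [0.5228, -0.1687, 0.1548]
tool_rot: [-1.571, -0.003, -0.085]
force: [5.6, 0.4, -7.7]
width: 0.0431
```

```bash
python3 -m creep '[[0,0,0,0,0,0,0.9],[0,0,0,0,0,0,0.9],[0,0,0,0,0,0,0.9]]'; python3 snap.py wrist w12
python3 - <<'E'
from h import *
a=load("w12")['p'][200:420,180:380]; cv2.imwrite("pics/w12z.png",cv2.resize(a,None,fx=2.7,fy=2.7,interpolation=cv2.INTER_NEAREST)[:,:,::-1])
E
```

```text
t: 13.75
position: [0.5228, -0.1687, 0.1547]
tool_rot: [-1.571, -0.003, -0.085]
force: [6.1, -0.1, -7.9]
width: 0.0429
```

View pics/w12z.png

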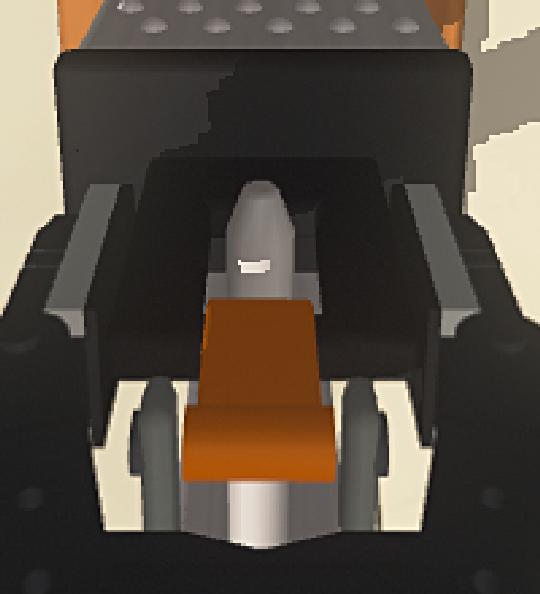

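The flap held shut under about 6 N. I'll back off it by about 1 cm and lower onto the peg again.

```bash
python3 -m creep '[[0,0,0,0.2,0,0,0.9],[0,0,0,0.5,0,0,0.9],[0,0,0,0.9,0,0,0.9],[0,0,0,1.2,0,0,0.9],[0,0,0,1.2,0,0,0.9],[0,0,0,1.2,0,0,0.9]]'; python3 -m creep '[[0,0,0,0,0.03,0,0.9],[0,0,0,0,0.06,0,0.9],[0,0,0,0,0.1,0,0.9],[0,0,0,0,0.1,0,0.9]]'
```

```text
t: 14.4
position: [0.5331, -0.1696, 0.1542]
tool_rot: [-1.571, 0.001, -0.085]
force: [-0.7, -0.0, -6.6]
width: 0.0428
t: 14.8
position: [0.5331, -0.1697, 0.1539]
tool_rot: [-1.57, 0.0, -0.085]
force: [-1.9, 1.2, 0.4]
width: 0.0426
```

```bash
python3 -m creep '[[0,0,0,0,0,0,0.6],[0,0,0,0,0,0,0.5],[0,0,0,0,0,0,0.45],[0,0,0,0,0,0,0.4],[0,0,0,0,0,0,0.3],[0,0,0,0,0,0,0.1],[0,0,0,0,0,0,0],[0,0,0,0,0,0,0]]' 20; python3 snap.py wrist w13
python3 - <<'E'
from h import *
a=load("w13")['p'][150:420,130:430]; cv2.imwrite("pics/w13z.png",cv2.resize(a,None,fx=2,fy=2,interpolation=cv2.INTER_NEAREST)[:,:,::-1])
E
```

```text
t: 15.6
position: [0.5334, -0.1696, 0.1534]
tool_rot: [-1.571, -0.0, -0.085]
force: [-0.2, 0.5, -0.9]
width: 0.0856
```

View pics/w13z.png

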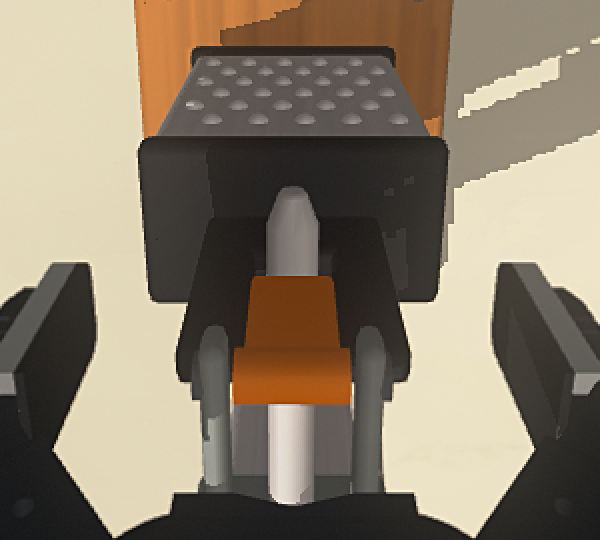

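Released: the grater hangs from the peg with the flap shut in front of it. I'll go straight up and clear the stand.

```bash
python3 -m creep '[[0,0,0,0,-1,0,0],[0,0,0,0,-3,0,0],[0,0,0,0,-6,0,0],[0,0,0,0,-9,0,0],[0,0,0,0,-12,0,0],[0,0,0,0,-13,0,0]]'; python3 -m creep '[[0,0,0,-2,0,2,0],[0,0,0,-4,0,6,0],[0,0,0,-5,0,10,0],[0,0,0,-5,0,14,0],[0,0,0,-5,0,17,0],[0,0,0,-5,0,18,0],[0,0,0,-5,0,18,0],[0,0,0,-5,0,18,0]]'; python3 snap.py scene s14; python3 snap.py top t14
python3 - <<'E'
from h import *
np.set_printoptions(precision=4,suppress=True)
a=load("s14")['p'][180:380,220:460]; cv2.imwrite("pics/s14z.png",cv2.resize(a,None,fx=3,fy=3,interpolation=cv2.INTER_CUBIC)[:,:,::-1])
for n in("s14","t14"):
    W=cloud(load(n)).reshape(-1,3); W=W[np.all((W>[.44,-.26,.03])&(W<[.58,-.1,.16]),1)]
    g=W[(W[:,2]>.12)&(W[:,2]<.145)]; print(n,np.histogram(g[:,2],8)); print(cv2.minAreaRect(g[:,:2].astype(np.float32)*1000),np.median(g,0))
E
```

```text
t: 16.25
position: [0.5347, -0.1705, 0.2874]
tool_rot: [-1.571, -0.007, -0.085]
force: [-0.3, 0.4, 0.4]
width: 0.0853
t: 17.05
position: [0.4986, 0.0122, 0.2832]
tool_rot: [-1.572, 0.0, -0.087]
force: [-0.1, 0.0, 0.6]
width: 0.0856
s14 (array([ 23,  10,  12,  98, 263,  80,   7,   8]), array([0.1202, 0.1233, 0.1264, 0.1295, 0.1325, 0.1356, 0.1387, 0.1418,
       0.1449]))
((534.0571899414062, -171.1961669921875), (78.80669403076172, 46.73896026611328), 86.39313507080078) [ 0.526  -0.1836  0.1337]
t14 (array([ 2,  1, 15, 49, 84, 25,  5,  4]), array([0.1208, 0.1237, 0.1267, 0.1296, 0.1326, 0.1355, 0.1384, 0.1414,
       0.1443]))
((532.1498413085938, -178.48226928710938), (64.77024841308594, 47.418575286865234), 84.92861938476562) [ 0.5224 -0.1688  0.1335]
```

View pics/s14z.png

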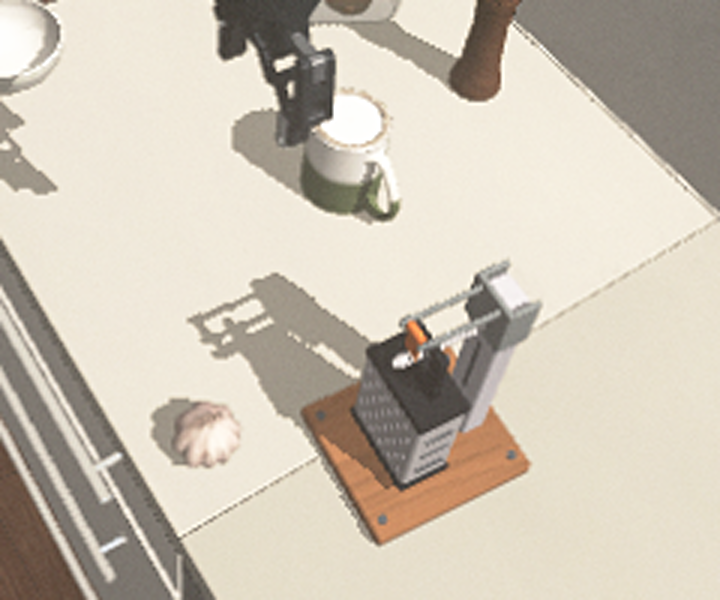

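```bash
python3 -m creep '[[0,0,0,0,0,0,0],[0,0,0,0,0,0,0],[0,0,0,0,0,0,0],[0,0,0,0,0,0,0],[0,0,0,0,0,0,0]]'; python3 -c "
from cell import manip; print(manip.finish_job())"
```

```text
t: 17.65
position: [0.4987, 0.0139, 0.2834]
tool_rot: [-1.571, 0.0, -0.085]
force: [-0.3, 0.2, -0.0]
width: 0.0848
the job is handed in; nothing more can be done
None
```

The grater is hanging on the peg, released, with the flap shut in front of it. I handed the job in after about 17.7 s; no verdict is reported.

- **Fitting it on:** I gripped the tab across its width and pushed the slot about 49 mm past the peg's tip. The flap lifted and dropped shut behind the handle.
- **Lowering:** I set the weight onto the peg while still holding it. One step pressed more than I wanted, about 12 N in all on the peg by the wrist force, so I eased off.
- **Flap check:** I drew the grater outward against the closed flap with about 6 N, and it stayed shut. I then backed off 1 cm, lowered until the peg carried all of its weight, and let go.

**Last checks:**
- **Position:** the scene and top cameras put the slot centre about 31 mm behind the tip and about 13.5 mm below the nominal peg axis. The peg sits roughly 3 mm low, with the camera estimates between 1.5 and 3 mm.
- **Scene:** the grater looks upright. In that view the mug and garlic look where they were; I did not measure the bowl, garlic or mug again.
- **Disagreements:** the wrist and fixed cameras differed by 2–3 mm on the peg's sideways position; I used the wrist reading. During the lowering there was also a 4–5 N sideways reading that I could not fully explain, probably friction on the peg. It vanished when I eased off.

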